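# Lean the gear plate on the inspection stand

### The arm

A 7-joint arm with a two-finger parallel gripper is mounted at the origin on the work surface. World frame = base frame: x ahead of the robot, y to its left, z up, the work surface at z = 0. Lengths are in m, angles in rad, forces in N, time in s.
With the tool pointing down it reaches from about 0.425 to 0.875 m from the base axis. Payload 4.7 kg.
Tool frame: the origin (TCP) lies on the centre line of the jaws, within the pads' length; the fingertips stand 11 mm ahead of it and the grasp point (between the pads) lies 8 mm behind it; z points along the fingers, y is the line along which they close (so a half turn about z gives the same grasp; the last joint's range is limited). The gripper opens to 87 mm and grips with 3 to 60 N. Pads are 19 mm wide; open, the fingers measure 117 mm over their backs; the gripper's body (75 mm by 190 mm) begins 51 mm behind the grasp point.
Start: joints at [1.288, 0.321, -0.07, 1.45, 0.023, 1.371, -0.057], TCP at [0.19, -0.622, 0.234] pointing down, gripper open.
Joint ranges: [-2.86, 2.86], [-0.3, 2.09], [-1.38, 1.24], [0.06, 2.45], [-1.56, 4.7], [0.09, 2.05], [-2.69, 2.69]. Speed limits (rad/s): [2.57, 2.57, 3.14, 3.14, 3.14, 3.14, 3.14].

### API

Orientations are given as a rotation vector (axis times angle).
In Python, from bench import arm gives the robot as it stands.
- The arm moves only by the tool servo_tool, never from a script. Its argument "increments" is a list of rows, each a list of 3 entries, a list of its own where there are three numbers: the closure, from 0 (fully open) to 1 (shut), then the shift along the world's x, y, z as a fraction of full scale, then the turn about the world's z as a fraction of full scale. In form: [[jaw, [tx, ty, tz], spin], ...]. A call has 1 to 10 rows; each row shifts and turns the commanded pose from where the row before left it; what a row does not reach is not made up. Full scale, the value 1, is 0.3 m for a shift and 90 degrees for a turn. A row lasts 1/8 s, in which the tool goes at most 62.5 mm and 10.7 degrees, less where a joint would pass 70% of its speed; a pose out of reach is approached as far as the arm can. A call with a number of a shift or a turn outside -1 to 1 is refused whole. A call with a gripper value outside its range is refused whole. The fingers move at their own pace and stop on an object; "newtons" is the grip in N (left out, the last holds). Time passes only in rows, so rows that do not move let the fingers close. It gives the time, the measured TCP pose, the force, the opening and the grip force at its end, in the units of the state.
- arm.sense(): the state, without advancing time (a new reading comes with each control period).
- arm.camera(name): name is "scene" or "top" or "wrist"; returns the picture (480x640x3 uint8, red, green, blue); there is no depth.
- arm.camera_info(name): a dict with "fx", "fy", "cx", "cy" (pixels), "R" (3x3) and "t" (3): a world point X has camera coordinates R X + t; the wrist camera has in their place "tool_from_camera" (4x4, takes a point from camera to tool coordinates, whose origin is the TCP and whose axes are the flange's). Camera axes: x right, y down, z forward; pixel columns grow to the right and rows downward; lengths in m; the calibration is good to about 2 mm. The wrist camera is an equidistant fisheye: a pixel r from the principal point sees the ray r / f radians off the axis. A picture is of the moment at which its call begins: read the wrist's pose just before it. camera_info takes no time and is no camera call.
- arm.sign_off(): hands the job in; it is judged then, once.
The state is a dict: "time_s": time; "joint_pos": joint angles; "joint_velocities": joint speeds; "effort": joint torques, N m; "position": TCP position; "tcp_rot": TCP orientation; "contact_force": force on the tool from outside, world axes, zero at the start; "ft_torque": the same for the moment, N m; "finger_gap": finger opening in m; "grasp_force": force on a finger pad.
Only numpy, scipy, OpenCV 4.12 (cv2) and the standard library are available. Lean on these libraries where they do the work, as an engineer would, in place of code of your own. Each camera call takes 0.05 s, during which the arm holds its last target. There are 200 camera calls.

### The job

The painted tin robin is standing in the bay where the gear plate has to go: first set it upright on the green felt pad. Then draw the nickel gear plate up out of its slotted holder and lean it back against the walnut plinth, gears facing away from the plinth, about in the middle and square to it, with its lower edge on the stand's base board, right up against the brass toe strip. Ease the plate back until it rests, do not let it fall over, never tip the robin over, and leave the other things on the bench where they are.

Things in the scene. Friction and masses are not known exactly. Their poses are not given: they have to be found in the camera images.
- stand: Fixed stand. Origin at bench level under the middle of its walnut plinth's front face; x points level out of that face, y along it, z up. Pale base board 6 mm thick, x -90 to 56, y +-75 mm. Dark plinth block on it: x -80 to 0, y +-65, top 78 mm above the bench. Brass toe strip: x 42 to 50, y +-70, top 14 mm above the bench. The bay is the 42 mm of board between plinth and strip.
- plate: Nickel plate 6 mm thick (x), 95 wide (y), 140 high (z), about 0.45 kg, upright in the holder. Origin: mid-thickness, middle of the lower edge; z up the plate; x out of the side with three brass gears (up to 8 mm from mid-plane, 39 to 96 mm above the lower edge). The top 40 mm are bare on both sides.
- plate_gears (a point): Point on the plate on the gear side: 8 mm out from mid-plane, 50 mm above the lower edge, mid-width
- holder: Pale beech slotted holder fixed to the bench, 64 x 120 mm (x, y), 42 mm high. Origin at the centre of its underside. One slot along its y, 8 mm wide, open at the top and both ends, its floor 10 mm above the bench.
- robin: Painted tin robin, brown, red breast, 79 mm high, 70 g, standing in the bay and looking away from the plinth. Origin: centre of the underside of its 28 mm round foot; x where it looks, z up. Flat wings 35 mm apart over their outsides (y), 24 mm long, 30 to 58 mm above the foot's underside: grip across them.
- pad: Round green felt pad fixed to the bench, 84 mm across, 4 mm thick. Origin at the centre of its underside.
- pin_vise: Ivory-handled pin vise lying on the bench, 105 mm long, 14 mm thick; leave alone
- brass_wheel: Loose brass wheel lying flat, 44 mm across, 11 mm high; leave alone
- loupe: Black eye loupe, 32 mm across, 30 mm high; leave alone
- screwdriver: Small red screwdriver lying on the bench, 150 mm long; leave alone
- oil_jar: Small amber oil jar, 36 mm across, 50 mm high; leave alone
- walnut_block: Walnut block, 70 x 45 x 30 mm; leave alone
Things that resemble listed ones, but are neither listed nor needed, are in the scene too. Of the things that look like the pad, the middle-sized one is meant.

How it is judged:
On the way, in this order (a step that is already met when the one before it is completed fails the run):
1. the robin stands upright and let go on the green pad (horizontal distance between robin and pad below 0.028 m and height (world z) of robin below 0.012 m and angle between robin's own z axis and vertical below 0.2 rad and linear speed of robin below 0.03 m/s and contact force between the fingers and robin below 0.05 N), for 0.2 s.
2. the plate has been lifted out of its holder (height (world z) of plate above 0.055 m), for 0.1 s.
At the end, for the whole second after the job is handed in: Plate at rest, leaning on the plinth at 21-31 deg, gears outward, square within 0.12 rad, origin (stand frame) x 33-45 mm (39 = against the toe strip), |y| < 25 mm, z < 12 mm. Robin upright (0.2 rad), still, on the pad within 28 mm of its centre (horizontal distance between robin and pad below 0.028 m and height (world z) of robin below 0.012 m and angle between robin's own z axis and vertical below 0.2 rad and linear speed of robin below 0.03 m/s and angle between plate's own z axis and vertical between 0.36 and 0.55 rad and x of plate in the frame of stand between 0.033 and 0.045 m and y of plate in the frame of stand between -0.025 and 0.025 m and z of plate in the frame of stand below 0.012 m and angle between the y axis of plate and the y axis of stand, either way round below 0.12 rad and x of plate_gears in the frame of stand above 0.017 m and linear speed of plate below 0.02 m/s and angular speed of plate below 0.1 rad/s); the robot touches nothing.
It fails at once if the robin is tipped over (angle between robin's own z axis and vertical above 0.7 rad).
It fails at once if the plate falls over freely (turning faster than 3.5 rad/s out of the fingers) (angular speed of plate above 3.5 rad/s and contact force between the fingers and plate below 0.05 N).
It fails at once if another loose thing on the bench is moved more than 30 mm (distance of any of pin_vise, brass_wheel, loupe, screwdriver, oil_jar, walnut_block from where it was at the start of the episode above 0.03 m).
It also fails if it takes over 61 s, if anything falls off the work surface, if the arm or the gripper's body presses on something with over 40 N, if the wrist force passes 120 N, or if a joint passes its speed limit or range.

## Working session

There is one attempt and no reset: what is moved stays moved. The work goes in short steps, Python scripts to look and compute and a tool call to move; the robot and the scene stay as the last step left them, time stands still between calls to the robot, and variables do not carry over. Pictures are saved under pics/ and viewed, at most 12 in all, crops included, and the job is handed in when it is done.

Besides the shell and the picture viewer there is one more tool, called in YAML: its name, and indented under it one key for each argument. servo_tool: Moves the arm, as the interface text tells. Shift numbers are shares of 0.3 m and turn numbers shares of 90 degrees, none past 1 either way. Its arguments: {"type":"object","properties":{"increments":{"type":"array","items":{"type":"array"}},"newtons":{"type":"number"}},"required":["increments"]}

```bash
ls; mkdir -p pics; python3 - <<'E'
from bench import arm
import cv2,numpy as np
np.set_printoptions(precision=4,suppress=True)
s=arm.sense();print(s['time_s'],s['position'],s['tcp_rot'],s['finger_gap'])
for n in("top","scene"):
    cv2.imwrite(f"pics/{n}0.png",arm.camera(n)[:,:,::-1]);print(n,arm.camera_info(n))
print(arm.camera_info("wrist"))
E
```

```text
pics
0.0 [ 0.1899 -0.6211  0.2324] [-3.1052 -0.4642  0.0006] 0.08721485797869695
top {'fx': 469.8447918823598, 'fy': 469.8447918823598, 'cx': 322.6552351512399, 'cy': 239.3888971650206, 'R': array([[ 0.0105, -0.9999,  0.0055],
       [-0.9965, -0.0109, -0.0826],
       [ 0.0826, -0.0046, -0.9966]]), 't': array([0.0068, 0.578 , 1.2016])}
scene {'fx': 578.4462574961237, 'fy': 578.4462574961237, 'cx': 317.85938109966554, 'cy': 234.12885596305438, 'R': array([[-0.6294,  0.7768,  0.0185],
       [ 0.568 ,  0.4762, -0.6712],
       [-0.5302, -0.412 , -0.741 ]]), 't': array([ 0.3416, -0.3226,  1.6349])}
{'fx': 371.64829954431775, 'fy': 371.64829954431775, 'cx': 317.68140546347433, 'cy': 242.29498237886267, 'tool_from_camera': array([[ 0.0001, -0.961 , -0.2765,  0.0758],
       [ 1.    ,  0.0002, -0.0002, -0.0005],
       [ 0.0003, -0.2765,  0.961 , -0.1508],
       [ 0.    ,  0.    ,  0.    ,  1.    ]])}
```

View pics/top0.png

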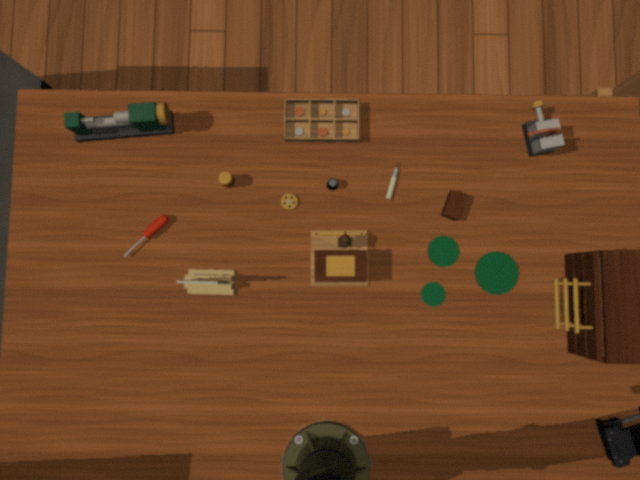

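View pics/scene0.png

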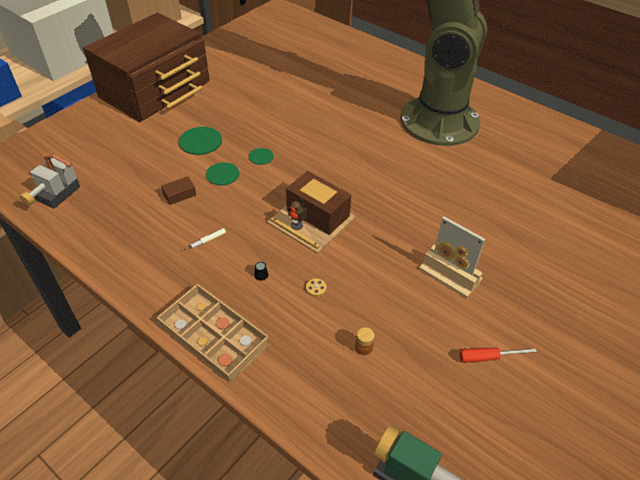

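Top view: three green pads at (443,251), (497,273) and (433,294). Their diameters are about 32, 44 and 25 px, so the middle-sized one is (443,251). The stand is at (340,258) with the robin at (345,240) in its bay, and the holder with the plate is at (210,282). The scene view shows the gears facing the far (+x) side. I'll confirm these in an enlarged crop and measure.

```bash
cat > h.py <<'E'
from bench import arm
import cv2,numpy as np
from scipy.spatial.transform import Rotation as Ro
np.set_printoptions(precision=4,suppress=True)
def ray(name,u,v,pose=None):
    c=arm.camera_info(name);x,y=(u-c['cx'])/c['fx'],(v-c['cy'])/c['fy']
    if name!="wrist":
        return -c['R'].T@c['t'],c['R'].T@np.array([x,y,1])
    r=np.hypot(x,y);d=np.array([x*np.sinc(r/np.pi),y*np.sinc(r/np.pi),np.cos(r)])
    T=c['tool_from_camera'];p,q=pose;M=Ro.from_rotvec(q).as_matrix()
    return np.array(p)+M@T[:3,3],M@T[:3,:3]@d
def at(name,u,v,z,pose=None):
    o,d=ray(name,u,v,pose);return o+d*(z-o[2])/d[2]
def proj(name,X,pose=None):
    c=arm.camera_info(name)
    if name!="wrist":
        p=c['R']@np.array(X)+c['t'];return np.array([c['cx']+c['fx']*p[0]/p[2],c['cy']+c['fy']*p[1]/p[2]])
    T=c['tool_from_camera'];M=Ro.from_rotvec(pose[1]).as_matrix()
    p=T[:3,:3].T@(M.T@(np.array(X)-pose[0])-T[:3,3]);r=np.hypot(p[0],p[1]);k=np.arctan2(r,p[2])/r
    return np.array([c['cx']+c['fx']*k*p[0],c['cy']+c['fy']*k*p[1]])
E
python3 - <<'E'
from h import *
im=cv2.imread('pics/top0.png');sc=cv2.imread('pics/scene0.png')
b,g,r=[im[:,:,i].astype(int) for i in range(3)]
n,l,st,ce=cv2.connectedComponentsWithStats(((g>r+25)&(g>b+10)).astype('uint8'))
for i in range(1,n):
    if 200<st[i,4]<3000 and ce[i][0]>400: print(st[i],ce[i],at("top",*ce[i],.004))
for nm,u,v,z in [("plinthtop FL",314,250,.078),("plinthtop FR",368,250,.078),("robin",345,238,.08),("plateL",178,283,.15),("plateR",216,282,.15),("holderL",187,282,.042),("holderR",235,282,.042)]: print(nm,at("top",u,v,z))
A=cv2.resize(im[215:315,300:530],None,fx=3.4,fy=3.4,interpolation=3)[:, :780]
B=np.hstack([cv2.resize(im[255:310,170:250],(390,260),interpolation=3),cv2.resize(sc[210:300,400:500],(390,260),interpolation=3)])
cv2.imwrite('pics/c1.png',np.vstack([A,B]))
E
```

```text
[428 236  31  30 705] [443.1149 250.9957] [ 0.5522 -0.3066  0.004 ]
[ 476  252   42   42 1374] [496.329 272.5  ] [ 0.4968 -0.4467  0.004 ]
[422 283  23  23 417] [432.9976 293.8681] [ 0.439  -0.2787  0.004 ]
plinthtop FL [0.5467 0.0345 0.078 ]
plinthtop FR [ 0.5481 -0.0999  0.078 ]
robin [ 0.5773 -0.0424  0.08  ]
plateL [0.4624 0.3477 0.15  ]
plateR [0.4656 0.2598 0.15  ]
holderL [0.4637 0.3573 0.042 ]
holderR [0.465  0.2352 0.042 ]
```

View pics/c1.png

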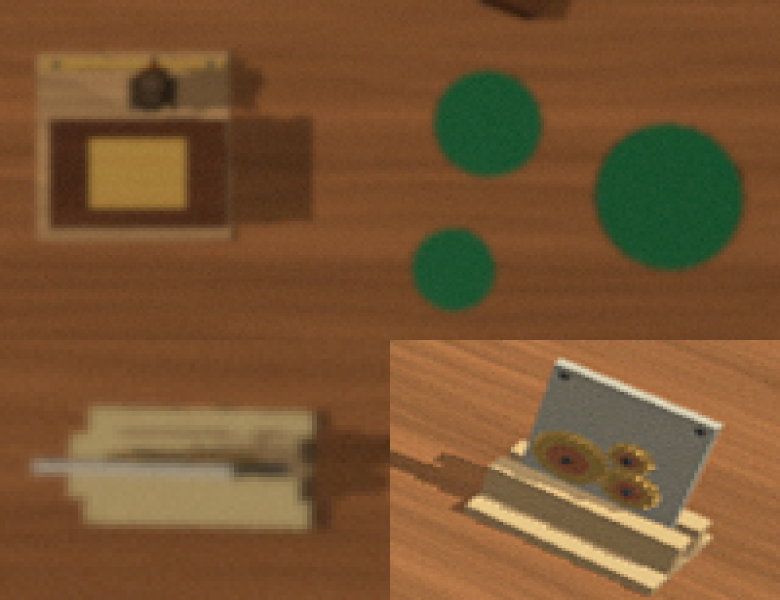

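Confirmed: the meant pad is the middle one, at about (0.552,-0.307). The robin is near (0.577,-0.042), and the gears face +x. I'll move above the robin and look from near.

servo_tool:
  increments:
    - [0,[0.1,0.16,0],-0.02]
    - [0,[0.1,0.16,0],-0.02]
    - [0,[0.1,0.16,0],-0.02]
    - [0,[0.1,0.16,0],-0.02]
    - [0,[0.1,0.16,0],-0.02]
    - [0,[0.1,0.16,0],-0.02]
    - [0,[0.1,0.16,0],-0.02]
    - [0,[0.1,0.16,0],-0.02]
    - [0,[0.1,0.16,0],-0.02]
    - [0,[0.1,0.16,0],-0.01]
  newtons: 8

```text
time_s: 1.35
position: [0.4906, -0.14, 0.2334]
tcp_rot: [3.141, -0.004, -0.0]
contact_force: [0.4, -0.1, -1.2]
finger_gap: 0.0874
grasp_force: 0.0
```

servo_tool:
  increments:
    - [0,[0.14,0.16,0],0]
    - [0,[0.14,0.16,0],0]
    - [0,[0,0,0],0]
    - [0,[0,0,0],0]

```text
time_s: 1.85
position: [0.5719, -0.048, 0.2329]
tcp_rot: [3.141, -0.002, -0.003]
contact_force: [-0.1, -0.9, 0.4]
finger_gap: 0.0868
grasp_force: 0.0
```

```bash
python3 - <<'E'
from h import *
s=arm.sense();im=arm.camera("wrist");p=(s['position'],s['tcp_rot']);print(s['time_s'],*p)
im=im[:,:,::-1].copy();cv2.imwrite('pics/w1raw.png',im)
# overlay guess: stand origin (.547,-.033), yaw 0
o=np.array([.547,-.033,0])
for X in [(0,65,78),(0,-65,78),(-80,65,78),(-80,-65,78),(50,70,14),(50,-70,14),(42,70,14),(42,-70,14)]:
    u=proj("wrist",o+np.array(X)/1000,p);cv2.drawMarker(im,tuple(int(round(t)) for t in u),(255,0,255),0,8,1);print(X,u)
cv2.imwrite('pics/w1.png',im)
E
```

```text
1.85 [ 0.5719 -0.048   0.2329] [ 3.1412 -0.0021 -0.0027]
(0, 65, 78) [227.7652 255.7368]
(0, -65, 78) [375.6829 255.7248]
(-80, 65, 78) [235.1704 334.6052]
(-80, -65, 78) [370.9723 335.3617]
(50, 70, 14) [234.6623 189.2432]
(50, -70, 14) [372.8247 188.574 ]
(42, 70, 14) [235.0016 196.9781]
(42, -70, 14) [372.612  196.3868]
```

View pics/w1.png

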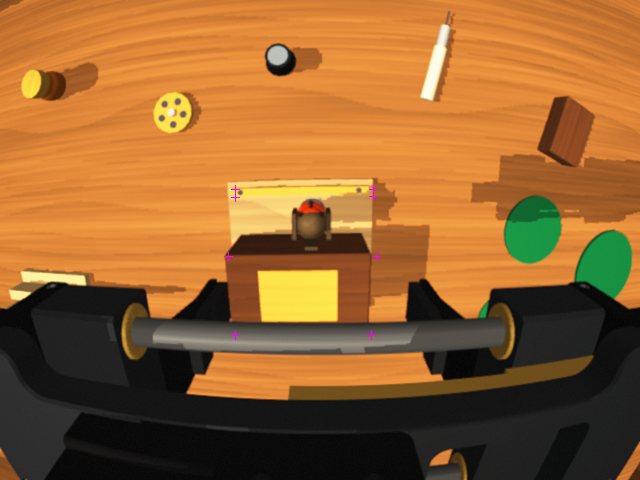

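```bash
python3 - <<'E'
import cv2
im=cv2.imread('pics/w1raw.png');c=cv2.resize(im[170:290,215:390],None,fx=4.5,fy=4.5,interpolation=2)
for k in range(0,180,10):
    cv2.putText(c,str(215+k),(int(k*4.5),8),0,.3,(255,255,255),1)
    if k<120: cv2.putText(c,str(170+k),(0,int(k*4.5)+4),0,.3,(255,255,255),1)
cv2.imwrite('pics/c2.png',c)
E
```

```text
(no output)
```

View pics/c2.png

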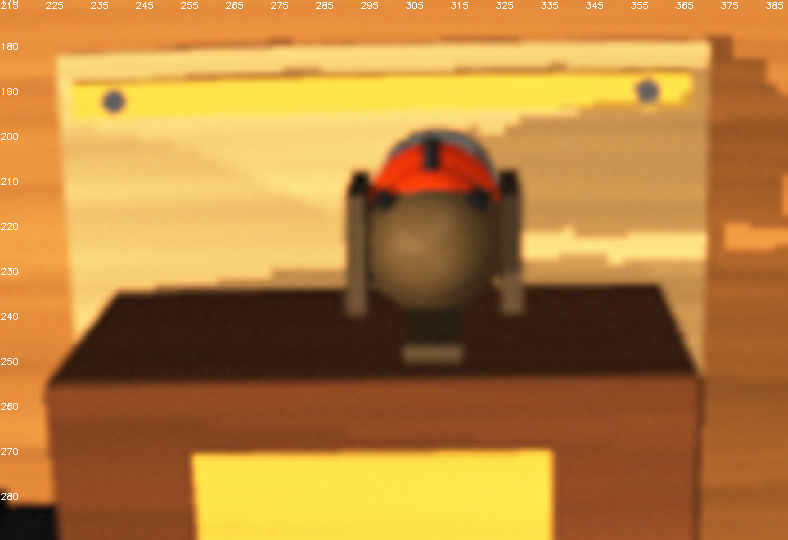

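```bash
python3 - <<'E'
from h import *
from scipy.optimize import least_squares as LS
p=([0.5719,-0.048,0.2329],[3.1412,-0.0021,-0.0027])
M=[((0,65,78),(226.1,255.1)),((0,-65,78),(369.9,253.3)),((56,75,6),(227.7,182.7)),((56,-75,6),(372.8,178.9)),((0,65,6),(241.2,235.1)),((0,-65,6),(361.7,233.3)),((42,70,14),(231,196.2)),((42,-70,14),(368.3,192.9))]
def f(q):
    c,s=np.cos(q[2]),np.sin(q[2]);R=np.array([[c,-s,0],[s,c,0],[0,0,1]])
    return np.concatenate([proj("wrist",R@(np.array(a)/1000)+[q[0],q[1],0],p)-b for a,b in M])
r=LS(f,[.547,-.033,0]);print(r.x,r.fun.reshape(-1,2))
for u in [(291.7,240),(331.7,239.3)]: print(at("wrist",*u,.064,p))
E
```

```text
[ 0.5484 -0.0297  0.0167] [[-1.9984  0.3333]
 [ 2.0777 -0.2161]
 [-0.2499 -0.1062]
 [-0.2453  0.3494]
 [-1.0731 -0.6965]
 [ 0.7613 -1.1045]
 [ 0.1615  0.6909]
 [ 0.3861  0.9996]]
[ 0.5574 -0.0242  0.064 ]
[ 0.558 -0.06   0.064]
```

Stand pose: (0.5484,-0.0297), yaw about 1°. Robin: about (0.570,-0.042). Next I'll descend and grip the wings.

servo_tool:
  increments:
    - [0,[-0.006,0.02,-0.12],0.011]
    - [0,[0,0,-0.12],0]
    - [0,[0,0,-0.12],0]
    - [0,[0,0,-0.12],0]
    - [0,[0,0,-0.1],0]
    - [0,[0,0,-0.055],0]
    - [0,[0,0,0],0]
    - [0,[0,0,0],0]
  newtons: 6

```text
time_s: 2.9
position: [0.5715, -0.042, 0.0444]
tcp_rot: [3.141, 0.023, 0.003]
contact_force: [1.0, 0.4, 0.7]
finger_gap: 0.087
grasp_force: 0.0
```

servo_tool:
  increments:
    - [1,[0,0,0],0]
    - [1,[0,0,0],0]
    - [1,[0,0,0],0]
    - [1,[0,0,0],0]
    - [1,[0,0,0],0]
    - [1,[0,0,0],0]
  newtons: 6

```text
time_s: 3.65
position: [0.5706, -0.0415, 0.043]
tcp_rot: [3.141, 0.025, -0.0]
contact_force: [1.0, -0.2, 0.4]
finger_gap: 0.0348
grasp_force: 1.9
```

servo_tool:
  increments:
    - [1,[0,0,0.03],0]
    - [1,[0,0,0.07],0]
    - [1,[0,0,0.1],0]
    - [1,[0,0,0.1],0]
    - [1,[-0.01,-0.05,0],0]
    - [1,[-0.01,-0.1,0],0]
    - [1,[-0.01,-0.1,0],0]
    - [1,[-0.01,-0.1,0],0]
    - [1,[-0.01,-0.1,0],0]
    - [1,[0,0,0],0]

```text
time_s: 4.9
position: [0.5537, -0.1809, 0.1317]
tcp_rot: [3.14, 0.015, -0.004]
contact_force: [-0.2, -0.0, -0.8]
finger_gap: 0.0346
grasp_force: 6.0
```

```bash
python3 - <<'E'
from h import *
im=cv2.imread('pics/w1raw.png');p=([0.5719,-0.048,0.2329],[3.1412,-0.0021,-0.0027])
def blobs(im,p):
    b,g,r=[im[:,:,i].astype(int) for i in range(3)]
    n,l,st,ce=cv2.connectedComponentsWithStats(((g>r+25)&(g>b+10)).astype('uint8'))
    for i in range(1,n):
        if st[i,4]>800: print(st[i],at("wrist",*ce[i],.004,p))
blobs(im,p)
s=arm.sense();im=arm.camera("wrist")[:,:,::-1];p=(s['position'],s['tcp_rot']);print(s['time_s'],*p,s['finger_gap'],s['grasp_force'])
cv2.imwrite('pics/w2.png',im);blobs(im,p)
E
```

```text
[ 505  196   56   68 2949] [ 0.5535 -0.3024  0.004 ]
[ 575  231   57   68 2672] [ 0.5077 -0.4431  0.004 ]
4.9 [ 0.5537 -0.1809  0.1317] [ 3.1405  0.0147 -0.0042] 0.034610372721894406 5.999673963524401
[ 421  190   91   97 6876] [ 0.554  -0.3024  0.004 ]
[ 535  240   85   74 3685] [ 0.5193 -0.4344  0.004 ]
```

servo_tool:
  increments:
    - [1,[0,-0.1,0],0]
    - [1,[0,-0.11,0],0]
    - [1,[0,-0.1,0],0]
    - [1,[0,-0.1,0],0]
    - [1,[0,0,-0.1],0]
    - [1,[0,0,-0.1],0]
    - [1,[0,0,-0.06],0]
    - [1,[0,0,-0.02],0]
    - [1,[0,0,0],0]
    - [1,[0,0,0],0]

```text
time_s: 6.2
position: [0.5565, -0.2998, 0.0504]
tcp_rot: [3.14, 0.025, 0.003]
contact_force: [-0.4, 0.1, 0.3]
finger_gap: 0.0349
grasp_force: 6.0
```

servo_tool:
  increments:
    - [1,[-0.008,-0.01,-0.012],0]
    - [1,[0,0,-0.01],0]
    - [1,[0,0,0],0]
    - [1,[0,0,0],0]

```text
time_s: 6.7
position: [0.5532, -0.3025, 0.0425]
tcp_rot: [3.141, 0.025, -0.0]
contact_force: [0.2, -0.4, -1.0]
finger_gap: 0.0347
grasp_force: 6.0
```

servo_tool:
  increments:
    - [1,[0,0,-0.004],0]
    - [1,[0,0,-0.003],0]
    - [1,[0,0,0],0]
    - [1,[0,0,0],0]

```text
time_s: 7.2
position: [0.5534, -0.3027, 0.0409]
tcp_rot: [3.141, 0.025, 0.001]
contact_force: [-0.8, -0.7, 3.8]
finger_gap: 0.0351
grasp_force: 6.0
```

Contact (3.8 N). I'll release, rise and look.

servo_tool:
  increments:
    - [0.5,[0,0,0],0]
    - [0.3,[0,0,0],0]
    - [0,[0,0,0],0]
    - [0,[0,0,0],0]
    - [0,[0,0,0],0]
    - [0,[0,0,0.04],0]
    - [0,[0,0,0.1],0]
    - [0,[0,0,0.18],0]
    - [0,[0,0,0.18],0]
    - [0,[0,0,0],0]

```text
time_s: 8.45
position: [0.5565, -0.3036, 0.1973]
tcp_rot: [3.136, 0.025, 0.015]
contact_force: [0.6, -0.6, -0.3]
finger_gap: 0.0872
grasp_force: 0.0
```

```bash
python3 - <<'E'
from h import *
s=arm.sense();print(s['time_s'],s['position'],s['tcp_rot'])
w=arm.camera("wrist")[:,:,::-1];t=arm.camera("scene")[:,:,::-1]
cv2.imwrite('pics/w3.png',np.hstack([cv2.resize(w,(400,300)),cv2.resize(t[100:220,140:300],(400,300))]))
E
```

```text
8.45 [ 0.5565 -0.3036  0.1973] [3.1356 0.0247 0.0152]
```

View pics/w3.png

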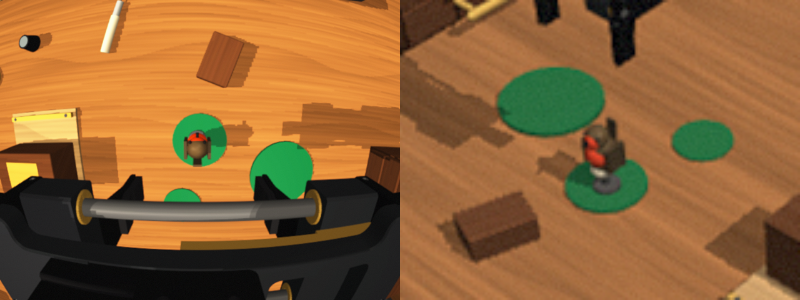

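Robin stands upright, centred on the middle pad. Now over to the plate with a quarter turn.

servo_tool:
  increments:
    - [0,[-0.02,0.1,0.06],0.1]
    - [0,[-0.02,0.15,0.06],0.1]
    - [0,[-0.03,0.15,0.06],0.1]
    - [0,[-0.03,0.15,0.03],0.1]
    - [0,[-0.03,0.15,0],0.1]
    - [0,[-0.03,0.15,0],0.1]
    - [0,[-0.03,0.15,0],0.1]
    - [0,[-0.03,0.15,0],0.1]
    - [0,[-0.03,0.15,0],0.1]
    - [0,[-0.03,0.15,0],0.1]

```text
time_s: 9.8
position: [0.4679, 0.1334, 0.2521]
tcp_rot: [-2.198, -2.243, 0.003]
contact_force: [0.2, 0.5, -0.0]
finger_gap: 0.0872
grasp_force: 0.0
```

servo_tool:
  increments:
    - [0,[-0.02,0.15,0],0]
    - [0,[0,0.15,0],0]
    - [0,[0,0.15,0],0]
    - [0,[0,0.11,0],0]
    - [0,[0,0,0],0]
    - [0,[0,0,0],0]

```text
time_s: 10.55
position: [0.4629, 0.2993, 0.2523]
tcp_rot: [-2.204, -2.238, 0.004]
contact_force: [-0.6, -0.1, 0.3]
finger_gap: 0.0868
grasp_force: 0.0
```

```bash
python3 - <<'E'
from h import *
s=arm.sense();im=arm.camera("wrist")[:,:,::-1].copy();p=(s['position'],s['tcp_rot']);print(s['time_s'],*p,s['joint_pos'])
cv2.imwrite('pics/w4raw.png',im)
o=np.array([.464,.300,0])
for X in [(3,47.5,150),(3,-47.5,150),(-3,47.5,150),(-3,-47.5,150)]:
    u=proj("wrist",o+np.array(X)/1000,p);print(X,u)
c=im[0:450,100:540];cv2.imwrite('pics/w4.png',cv2.resize(c,(586,600)))
E
```

```text
10.55 [0.4629 0.2993 0.2523] [-2.2042 -2.2382  0.0036] [ 0.31    0.2331 -1.0656  1.6416  0.2068  1.3918 -0.7664]
(3, 47.5, 150) [325.2873 179.3707]
(3, -47.5, 150) [322.6139 306.409 ]
(-3, 47.5, 150) [316.4882 179.2266]
(-3, -47.5, 150) [314.6554 306.2975]
```

View pics/w4.png

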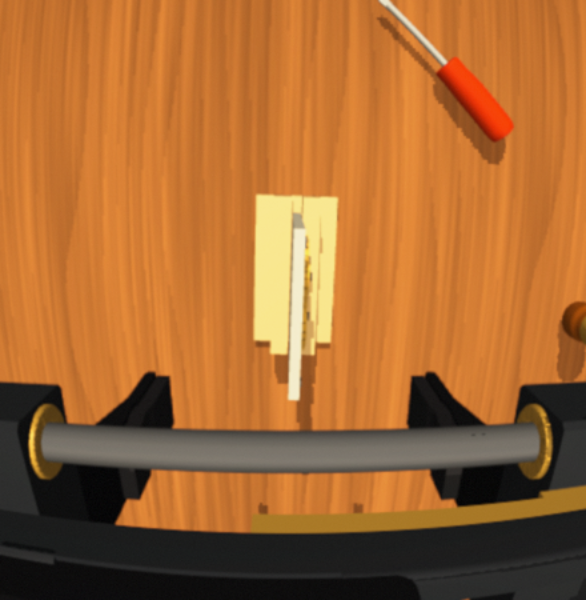

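```bash
python3 - <<'E'
from h import *
p=([0.4629,0.2993,0.2523],[-2.2042,-2.2382,0.0036])
a=at("wrist",325.2,171.2,.15,p);b=at("wrist",320.7,300.3,.15,p);print(a,b,(a+b)/2,np.arctan2(-(a-b)[0],(a-b)[1]))
M=Ro.from_rotvec(p[1]).as_matrix();print("tool x heading-90",np.degrees(np.arctan2(M[1,0],M[0,0]))-90)
E
```

```text
[0.4668 0.3531 0.15  ] [0.4654 0.2575 0.15  ] [0.4661 0.3053 0.15  ] -0.014401584934868735
tool x heading-90 0.8770858500570853
```

servo_tool:
  increments:
    - [0,[0.01,0.02,-0.1],-0.019]
    - [0,[0,0,-0.12],0]
    - [0,[0,0,-0.1],0]
    - [0,[0,0,-0.07],0]
    - [0,[0,0,0],0]
    - [0.5,[0,0,0],0]
    - [0.8,[0,0,0],0]
  newtons: 10

```text
time_s: 11.48
position: [0.467, 0.3069, 0.1377]
tcp_rot: [2.237, 2.205, 0.003]
contact_force: [0.4, -0.6, 1.2]
finger_gap: 0.0743
grasp_force: 0.0
```

servo_tool:
  increments:
    - [0.9,[0,0,0],0]
    - [1,[0,0,0],0]
    - [1,[0,0,0],0]
    - [1,[0,0,0],0]
    - [1,[0,0,0],0]
  newtons: 10

```text
time_s: 12.1
position: [0.4662, 0.3065, 0.1364]
tcp_rot: [2.237, 2.206, -0.0]
contact_force: [-0.3, -0.0, -0.6]
finger_gap: 0.0251
grasp_force: 0.0
```

servo_tool:
  increments:
    - [1,[0,0,0],0]
    - [1,[0,0,0],0]
    - [1,[0,0,0],0]
    - [1,[0,0,0],0]
    - [1,[0,0,0],0]
  newtons: 25

```text
time_s: 12.72
position: [0.4661, 0.3065, 0.1364]
tcp_rot: [-2.237, -2.206, 0.0]
contact_force: [-0.5, 0.2, -0.8]
finger_gap: 0.0057
grasp_force: 25.0
```

servo_tool:
  increments:
    - [1,[0,0,0.02],0]
    - [1,[0,0,0.04],0]
    - [1,[0,0,0.06],0]
    - [1,[0,0,0.06],0]
    - [1,[0,0,0.07],0]
    - [1,[0,0,0.07],0]
    - [1,[0,0,0.07],0]
    - [1,[0,0,0],0]
    - [1,[0,0,0],0]

```text
time_s: 13.85
position: [0.466, 0.3061, 0.253]
tcp_rot: [2.237, 2.205, -0.001]
contact_force: [0.1, 0.1, -4.6]
finger_gap: 0.0059
grasp_force: 25.0
```

servo_tool:
  increments:
    - [1,[0.02,-0.06,0],0.005]
    - [1,[0.04,-0.11,0],0.005]
    - [1,[0.05,-0.14,0],0.005]
    - [1,[0.05,-0.14,0],0.005]
    - [1,[0.05,-0.14,0],0]
    - [1,[0.05,-0.14,0],0]
    - [1,[0.05,-0.14,0],0]
    - [1,[0.04,-0.12,0],0]
    - [1,[0.03,-0.08,0],0]
    - [1,[0.015,-0.045,0],0]

```text
time_s: 15.1
position: [0.5847, -0.0291, 0.2526]
tcp_rot: [-2.202, -2.238, 0.001]
contact_force: [-0.4, -0.0, -3.9]
finger_gap: 0.0057
grasp_force: 25.0
```

servo_tool:
  increments:
    - [1,[0,0,-0.05],0]
    - [1,[0,0,-0.1],0]
    - [1,[0,0,-0.07],0]
    - [1,[0,0,0],0]
    - [1,[0,0,0],0]

```text
time_s: 15.72
position: [0.5852, -0.0273, 0.1882]
tcp_rot: [2.201, 2.241, 0.002]
contact_force: [-0.4, 0.1, -4.0]
finger_gap: 0.0061
grasp_force: 25.0
```

```bash
python3 - <<'E'
from h import *
s=arm.sense();p=(s['position'],s['tcp_rot']);im=arm.camera("wrist")[:,:,::-1].copy();print(s['time_s'],*p,s['contact_force'])
t=arm.camera("scene")[:,:,::-1]
M=Ro.from_rotvec(p[1]).as_matrix();print(np.degrees(np.arctan2(M[1,0],M[0,0]))-90)
cv2.imwrite('pics/w5.png',np.hstack([cv2.resize(im[60:420,160:480],(400,450)),cv2.resize(t[120:280,240:382],(400,450))]))
E
```

```text
15.725 [ 0.5852 -0.0273  0.1882] [2.2007 2.2408 0.0017] [-0.3684  0.088  -3.965 ]
1.0356368056740735
```

View pics/w5.png

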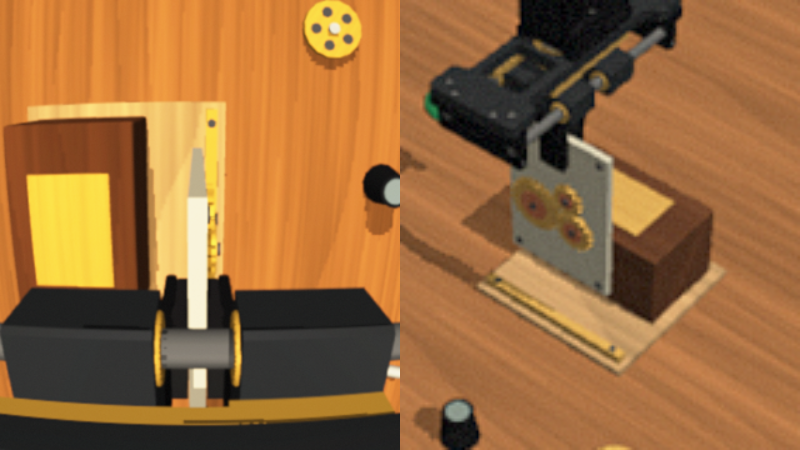

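```bash
python3 - <<'E'
from h import *
p=([0.5852,-0.0273,0.1882],[2.2007,2.2408,0.0017])
for u,v,z in [(324.8,146.4,.014),(334.4,146.4,.014),(276,155,.078),(160+190*.8,60+197*.8,.2018),(160+206*.8,60+197*.8,.2018)]: print(at("wrist",u,v,z,p))
print(.5484+.042-.07*.0167,.5484-.065*.0167)
E
```

```text
[0.5902 0.042  0.014 ]
[0.5985 0.0422 0.014 ]
[0.5548 0.037  0.078 ]
[0.5819 0.0193 0.2018]
[0.5868 0.0194 0.2018]
0.5892310000000001 0.5473145
```

servo_tool:
  increments:
    - [1,[0,0,-0.05],0]
    - [1,[0,0,-0.05],0]
    - [1,[0,0,-0.04],0]
    - [1,[0,0,-0.02],0]
    - [1,[0,0,-0.01],0]
    - [1,[0,0,-0.004],0]
    - [1,[0,0,-0.003],0]
    - [1,[0,0,0],0]
    - [1,[0,0,0],0]

```text
time_s: 16.95
position: [0.5848, -0.028, 0.1345]
tcp_rot: [2.202, 2.24, 0.0]
contact_force: [-0.1, -0.2, -4.7]
finger_gap: 0.0059
grasp_force: 25.0
```

servo_tool:
  increments:
    - [1,[0,0,-0.004],0]
    - [1,[0,0,-0.003],0]
    - [1,[0,0,-0.002],0]
    - [1,[0,0,0],0]
    - [1,[0,0,0],0]

```text
time_s: 17.58
position: [0.5851, -0.028, 0.1324]
tcp_rot: [2.202, 2.24, 0.001]
contact_force: [-1.5, -0.3, 3.7]
finger_gap: 0.0059
grasp_force: 25.0
```

On the board. Now I'll slide +x until it meets the strip.

servo_tool:
  increments:
    - [1,[0,0,0.002],0]
    - [1,[0.004,0,0],0]
    - [1,[0.004,0,0],0]
    - [1,[0.004,0,0],0]
    - [1,[0,0,0],0]

```text
time_s: 18.2
position: [0.5878, -0.0279, 0.1323]
tcp_rot: [-2.202, -2.24, 0.002]
contact_force: [-3.8, -0.0, 4.9]
finger_gap: 0.0061
grasp_force: 25.2
```

servo_tool:
  increments:
    - [0.9,[0,0,0],0]
    - [0.85,[0,0,0],0]
    - [0.8,[0,0,0],0]
    - [0.76,[0,0,0],0]
    - [0.73,[0,0,0],0]
    - [0.73,[0,0,0],0]
  newtons: 10

```text
time_s: 18.95
position: [0.5883, -0.0281, 0.1322]
tcp_rot: [2.202, 2.24, 0.0]
contact_force: [-0.4, -0.0, -0.8]
finger_gap: 0.0231
grasp_force: 0.1
```

Open to 23 mm. Easing back now.

servo_tool:
  increments:
    - [0.73,[-0.008,0,0],0]
    - [0.73,[-0.008,0,0],0]
    - [0.73,[-0.008,0,0],0]
    - [0.73,[-0.008,0,0],0]
    - [0.73,[-0.008,0,0],0]
    - [0.73,[-0.008,0,0],0]
    - [0.73,[-0.008,0,0],0]
    - [0.73,[-0.008,0,0],0]
    - [0.73,[-0.008,0,0],0]
    - [0.73,[-0.008,0,0],0]

```text
time_s: 20.2
position: [0.5639, -0.028, 0.1321]
tcp_rot: [-2.202, -2.24, 0.0]
contact_force: [0.0, -0.4, 0.0]
finger_gap: 0.0237
grasp_force: 0.3
```

```bash
python3 - <<'E'
from h import *
s=arm.sense();im=arm.camera("wrist")[:,:,::-1].copy();print(s['time_s'],s['position'],s['contact_force'],s['grasp_force'])
t=arm.camera("scene")[:,:,::-1]
cv2.imwrite('pics/w6.png',np.hstack([cv2.resize(im[60:420,160:480],(400,450)),cv2.resize(t[120:280,240:382],(400,450))]))
E
```

```text
20.2 [ 0.5639 -0.028   0.1321] [ 0.0185 -0.3963  0.0483] 0.33668735267383454
```

View pics/w6.png

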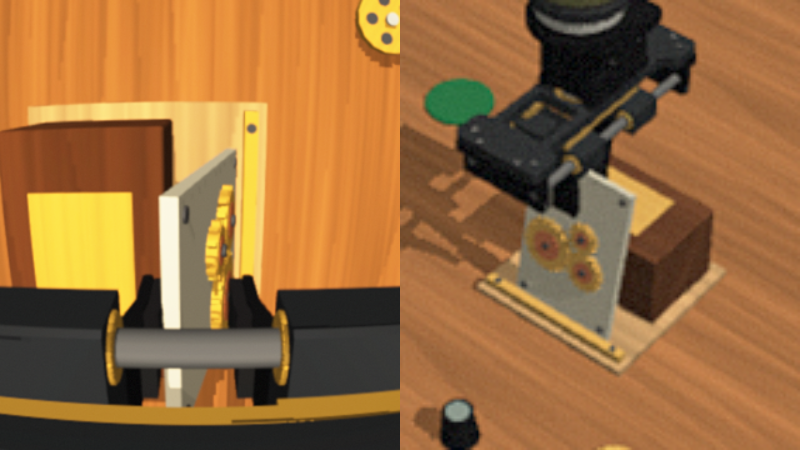

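The plate is leaning on the rear finger, with its lower edge at the strip. Continuing back.

servo_tool:
  increments:
    - [0.73,[-0.008,0,0],0]
    - [0.73,[-0.008,0,0],0]
    - [0.73,[-0.008,0,0],0]
    - [0.73,[-0.008,0,0],0]
    - [0.73,[-0.008,0,0],0]
    - [0.73,[-0.008,0,0],0]
    - [0.73,[-0.008,0,0],0]
    - [0.73,[-0.008,0,0],0]
    - [0.73,[-0.008,0,0],0]
    - [0.73,[-0.008,0,0],0]

```text
time_s: 21.55
position: [0.5401, -0.028, 0.1322]
tcp_rot: [2.202, 2.24, 0.0]
contact_force: [-1.1, -0.4, -1.3]
finger_gap: 0.0236
grasp_force: 0.3
```

servo_tool:
  increments:
    - [0.73,[-0.008,0,0],0]
    - [0.73,[-0.008,0,0],0]
    - [0.73,[-0.008,0,0],0]
    - [0.73,[-0.006,0,0],0]
    - [0.72,[0,0,0],0]
    - [0.72,[0,0,0],0]

```text
time_s: 22.3
position: [0.5314, -0.0281, 0.1322]
tcp_rot: [2.202, 2.24, 0.0]
contact_force: [-0.5, 0.1, -0.9]
finger_gap: 0.0241
grasp_force: 0.0
```

```bash
python3 - <<'E'
from h import *
s=arm.sense();im=arm.camera("wrist")[:,:,::-1].copy();print(s['time_s'],s['position'],s['tcp_rot'],s['contact_force'],s['grasp_force'])
t=arm.camera("scene")[:,:,::-1]
cv2.imwrite('pics/w7.png',np.hstack([cv2.resize(im[60:420,160:480],(400,450)),cv2.resize(t[120:280,240:382],(400,450))]))
E
```

```text
22.3 [ 0.5314 -0.0281  0.1322] [2.2021 2.2402 0.0002] [-0.5424  0.1066 -0.9194] 0.0
```

View pics/w7.png

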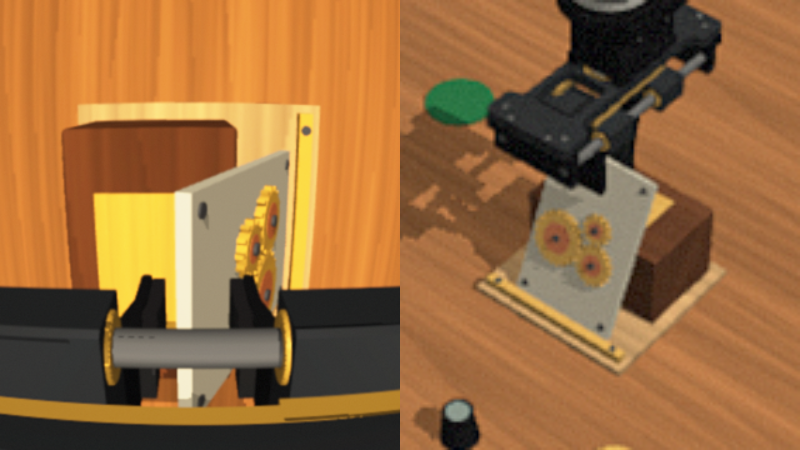

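The plate rests on the plinth with clearance to the rear finger and grip force is 0. I'll lift straight up and check.

servo_tool:
  increments:
    - [0.72,[0,0,0.01],0]
    - [0.72,[0,0,0.03],0]
    - [0.72,[0,0,0.05],0]
    - [0.72,[0,0,0.1],0]
    - [0.72,[0,0,0.1],0]
    - [0.72,[0,0,0.1],0]
    - [0.72,[0,0,0],0]
    - [0.72,[0,0,0],0]

```text
time_s: 23.4
position: [0.5311, -0.0281, 0.2491]
tcp_rot: [2.202, 2.24, -0.001]
contact_force: [-0.1, 0.7, -1.3]
finger_gap: 0.0243
grasp_force: 0.0
```

```bash
python3 - <<'E'
from h import *
s=arm.sense();p=(s['position'],s['tcp_rot']);im=arm.camera("wrist")[:,:,::-1].copy();print(s['time_s'],*p)
t=arm.camera("scene")[:,:,::-1].copy()
# model plate overlay in scene: origin stand x .039, lean 26
o=np.array([.5484,-.0297,0]);y=.0167;R=Ro.from_euler('z',y).as_matrix();th=np.radians(26)
big=cv2.resize(t[110:270,190:390],(500,400),interpolation=2);
for w in(-.0475,.0475):
  for h in(0,.14):
    P=o+R@(np.array([.039,w+.001,.0075])+h*np.array([-np.sin(th),0,np.cos(th)])+.003*np.array([np.cos(th),0,np.sin(th)]))
    u=(proj("scene",P)-[190,110])*2.5;cv2.drawMarker(big,tuple(u.astype(int)),(255,0,255),0,10,1)
cv2.imwrite('pics/w8.png',np.hstack([big,cv2.resize(im[60:420,200:416],(240,400))]))
E
```

```text
23.4 [ 0.5311 -0.0281  0.2491] [ 2.2021  2.2403 -0.0005]
```

View pics/w8.png

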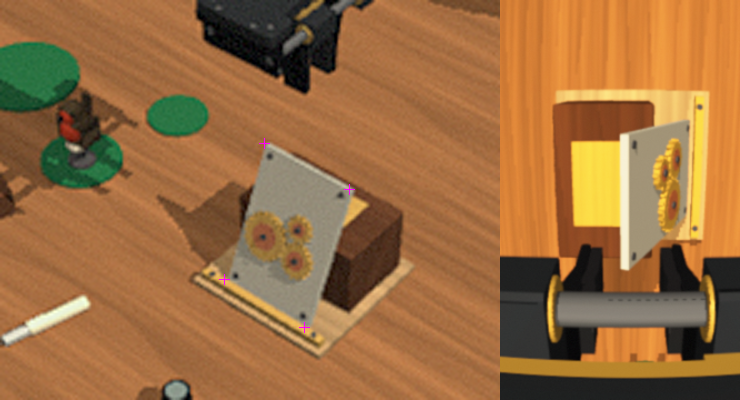

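The plate matches the modelled 26° lean at the strip, square to the plinth, and the robin stands on its pad. Handing in.

```bash
python3 -c "
from bench import arm
print(arm.sign_off())"
```

```text
the job is handed in; nothing more can be done
None
```

I handed the job in at about 23 s of the 61 s. The robin stands upright on the middle-sized green pad. The gear plate leans on the plinth at about 26°, gears outward, roughly central and square, with its lower edge at the toe strip. These are my own camera and force readings, as the hand-in returned no verdict.

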